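Tighten a lens retaining ring with a pin spanner wrench

TASK

Tighten the retaining ring of the lens cell: take the pin spanner wrench from its rest, set both its pins into the two holes of the ring, and turn the ring clockwise (seen from above) until its tab meets the stop post. Then draw the wrench straight out and put it back in its rest as it stood, and let go. Only the wrench may turn the ring; keep everything off the lens, and leave the bottle and the brass weight standing nearby where they are.

Things in the scene. Friction and masses are not known exactly. Their poses are not given: they have to be found in the camera images.
- cell_top (a point): Lens cell: a dark round housing, 116 mm across and 45 mm tall on a 132 mm round flange, fixed to the desk (place and yaw vary; it may stand left or right of the wrench rest). This point lies on its vertical axis, 50 mm above the desk, level with the top of the retaining ring. z up; x is the cell's own zero direction for the ring.
- lens_ring (a joint): Turn of the retaining ring about the cell's vertical axis, rad. It grows CLOCKWISE seen from above; 0 = hole_a on the cell's +x; hard stop at 1.30, where the ring's tab (10 mm wide) touches the 8 mm round stop post on the housing rim. Starts between 0.05 and 0.6. It stays where it is left; friction moment about 0.1 N m.
- ring_top (a point): Retaining ring: flat bright metal ring, outer diameter 92 mm, inner 52 mm, 14 mm thick, standing 5 mm proud of the housing rim; turns with joint lens_ring. This point is the centre of its top face, on the axis; x points to hole_a, z up. A tab on its +y side reaches 58 mm from the axis, level with the ring's top.
- hole_a (a point): Centre of the mouth (top face) of one of the ring's two round through holes, 11 mm in diameter, 36 mm from the axis; 16 mm deep from the mouth to the housing ledge. z up.
- hole_b (a point): Same for the other hole, opposite hole_a (72 mm apart).
- lens: Domed clear lens, 49 mm across, in the middle of the ring, its crown 7 mm below the ring's top; must not be touched. Origin at the centre of its underside, 34 mm above the desk.
- wrench_grip (a point): Point on the axis of the pin spanner wrench (loose, 0.22 kg, pins down in its rest), at the middle of its flat black upright grip, 46 (x) x 18 (y) x 62 (z) mm, to be pinched across the 18 mm. 60 mm above the pin tips; the steel cross bar's underside is 46 mm below and lies on the ring's top when the pins are fully in. x along the bar, z up. Same either way round.
- pin_a (a point): Tip of one pin of the wrench (36 mm along its +x, 60 mm below wrench_grip).
- pin_b (a point): Tip of the other pin (36 mm along -x).
- rest_seat (a point): Wrench rest: grey foot 110 x 56 x 8 mm fixed to the desk (place and yaw vary), two forked posts. This point: middle of the fork floor, 30 mm above the desk, z up. The bar lies along x in the forks, 26 mm wide (y), prongs 10 mm high. Posts fill x = -23 to 23 mm, pins hang outside them. Wrench seated: wrench_grip is 46 mm above this point.
- stain_bottle: Bystander: capped bottle, 46 mm across, 85 mm tall; origin at the centre of its underside.
- cal_weight: Bystander: metal check weight with a knob, 30 mm across, 48 mm tall; origin at the centre of its underside.
- pin_wrench: The whole wrench: steel cross bar 92 x 18 x 14 mm (x, y, z), two pins pointing down from it, 8 mm in diameter, 14 mm long, 72 mm apart along x, and the upright grip on its middle. Origin on its axis at the height of the pin tips.
Mind the look-alikes: they are no part of the job. Several things have the shape of the pin_wrench; the one meant has the colours described above.

How it is judged:
On the way, in this order (a step that is already met when the one before it is completed fails the run):
1. Both pins of the wrench stand at least 6 mm deep in the two holes of the ring, before it is tight ((((horizontal distance between pin_a and hole_a below 0.004 m and z of pin_a in the frame of ring_top below -0.006 m) and (horizontal distance between pin_b and hole_b below 0.004 m and z of pin_b in the frame of ring_top below -0.006 m)) or ((horizontal distance between pin_a and hole_b below 0.004 m and z of pin_a in the frame of ring_top below -0.006 m) and (horizontal distance between pin_b and hole_a below 0.004 m and z of pin_b in the frame of ring_top below -0.006 m))) and value of joint lens_ring below 0.9 rad), for 0.1 s.
2. The ring is turned to its stop with both pins still in its holes ((((horizontal distance between pin_a and hole_a below 0.004 m and z of pin_a in the frame of ring_top below -0.006 m) and (horizontal distance between pin_b and hole_b below 0.004 m and z of pin_b in the frame of ring_top below -0.006 m)) or ((horizontal distance between pin_a and hole_b below 0.004 m and z of pin_a in the frame of ring_top below -0.006 m) and (horizontal distance between pin_b and hole_a below 0.004 m and z of pin_b in the frame of ring_top below -0.006 m))) and value of joint lens_ring above 1.24 rad), for 0.1 s.
At the end, for the whole second after the job is handed in: The ring is within 0.06 rad of its stop and still, and the wrench is at rest, seated in its rest: bar on the fork floor (within 4 mm in height), upright within 7 degrees, within 15 mm of the middle and 17 degrees of the rest's direction (value of joint lens_ring above 1.24 rad and horizontal distance between wrench_grip and rest_seat below 0.015 m and z of wrench_grip in the frame of rest_seat between 0.042 and 0.05 m and angle between wrench_grip's own z axis and vertical below 0.12 rad and angle between the x axis of wrench_grip and the x axis of rest_seat, either way round below 0.3 rad and velocity of joint lens_ring below 0.02 rad/s and linear speed of pin_wrench below 0.02 m/s); the robot touches nothing.
It fails at once if The lens is touched (contact force between lens and anything else above 0.5 N).
It fails at once if The fingers push the ring (contact force between the fingers and lens_ring above 1 N).
It fails at once if The bottle is pushed more than 20 mm away (distance of stain_bottle from where it was at the start of the episode above 0.02 m).
It fails at once if The weight is pushed more than 20 mm away (distance of cal_weight from where it was at the start of the episode above 0.02 m).
It also fails if it takes over 48 s, if anything falls off the work surface, if the arm or the gripper's body presses on something with over 40 N, if the wrist force passes 120 N, or if a joint passes its speed limit or range.

ROBOT

A 6-joint arm with a two-finger parallel gripper is mounted at the origin on a cart in front of the work surface, level with it; the furniture and walls round the work are solid. World frame = base frame: x ahead of the robot, y to its left, z up, the work surface at z = 0. Lengths are in m, angles in rad, forces in N, time in s.
With the tool pointing down it reaches from about 0.275 to 0.875 m from the base axis. Payload 12.5 kg.
Tool frame: the origin (TCP) lies at the very end of the fingers, on their centre line; the grasp point (between the pads) lies 19 mm behind it; z points along the fingers, y is the direction in which the jaws open and shut (so a half turn about z gives the same grasp; the last joint's range is limited). The gripper opens to 85 mm and grips with 20 to 120 N. Pads are 22 mm wide; open, the fingers measure 114 mm over their backs; the gripper's body (76 mm by 85 mm) begins 54 mm behind the grasp point. The pads swing forward as they close: fully open they stand 13 mm farther back than shut.
Start: joints at [-0.085, 0.351, 1.652, -0, 1.139, -0.085], TCP at [0.55, 0, 0.231] pointing down, gripper open.
Joint ranges: [-2.75, 2.75], [-0.79, 2.1], [0.01, 2.65], [-1.57, 4.71], [0.07, 3.14], [-2.87, 2.87]. Speed limits (rad/s): [2.22, 2.22, 2.79, 3.14, 3.14, 3.14].

INTERFACE

Orientations are given as a unit quaternion [w, x, y, z].
In Python, from rig import sensors, optics, order gives the robot as it stands.
- The arm moves only by the tool carry_out, never from a script. Its argument "targets" is a list of rows, each a list of 4 numbers: the shift along the tool's x, y, z in m, then the turn about the tool's z in degrees. A call has exactly 8 rows; each row shifts and turns the commanded pose from where the row before left it, along the tool's axes as they then stand; what a row does not reach is not made up. A row lasts 1/8 s, in which the tool goes at most 62.5 mm and 10.7 degrees, less where a joint would pass 70% of its speed; a pose out of reach is approached as far as the arm can. A call is refused whole if a number of a shift passes 0.0625 or a number of a turn 10.7, either way. A call with a gripper value outside its range is refused whole. "claw" is the opening, from 0 (shut) to 1 (fully open), set as the call begins (left out, the last holds). The fingers move at their own pace and stop on an object; "force" is the grip in N (left out, the last holds). Time passes only in rows, so rows that do not move let the fingers close, or fill a call up. It gives the time, the measured TCP pose, the force and the opening at its end, in the units of the state.
- sensors.get_state(): the state, without advancing time (a new reading comes with each control period).
- optics.camera(name): name is "scene" or "side" or "wrist"; returns the picture (384x512x3 uint8, red, green, blue); there is no depth.
- optics.camera_model(name): a dict with "mtx" (3x3 intrinsics, pixels), "k1" (the pictures are not rectified: a ray, as slopes to the right and down, at radius r is drawn at 1 + k1 r^2 times it, then the intrinsics apply), "R" (3x3) and "t" (3): a world point X has camera coordinates R X + t; the wrist camera has in their place "T_tool_cam" (4x4, takes a point from camera to tool coordinates, whose origin is the TCP and whose axes are the flange's). Camera axes: x right, y down, z forward; pixel columns grow to the right and rows downward; lengths in m; the calibration is good to about 2 mm. A picture is of the moment at which its call begins: read the wrist's pose just before it. camera_model takes no time and is no camera call.
- order.finish_job(): hands the job in, once; it reports no verdict.
The state is a dict: "time": time; "joint_positions": joint angles; "joint_velocities": joint speeds; "joint_efforts": joint torques, N m; "tool_pos": TCP position; "eef_rot": TCP orientation; "wrist_force": force on the tool from outside, world axes, zero at the start; "wrist_torque": the same for the moment, N m; "width": finger opening in m.
Only numpy, scipy, OpenCV 4.12 (cv2) and the standard library are available. Lean on these libraries where they do the work, as an engineer would, in place of code of your own. Each camera call takes 0.05 s, during which the arm holds its last target.

## Working session

There is one attempt and no reset: what is moved stays moved. The work goes in short steps, Python scripts to look and compute and a tool call to move; the robot and the scene stay as the last step left them, time stands still between calls to the robot, and variables do not carry over. Pictures are saved under pics/ and viewed, and the job is handed in when it is done.

Besides the shell and the picture viewer there is one more tool, called after "Call:" as name(argument=value, ...), one argument or row to a line, values as JSON. carry_out: Moves the arm, as the interface text tells. Its arguments: {"type":"object","properties":{"targets":{"type":"array"},"claw":{"type":"number"},"force":{"type":"number"}},"required":["targets"]}

```bash
mkdir -p pics; ls; python3 - <<'E'
from rig import sensors, optics, order
import cv2
s=sensors.get_state();print(s)
for n in ["scene","side","wrist"]:
    im=optics.camera(n);cv2.imwrite(f"pics/{n}0.png",im[:,:,::-1]);print(n,optics.camera_model(n))
E
```

```text
pics
{'time': 0.0, 'joint_positions': array([-8.45715546e-02,  3.51252575e-01,  1.65241300e+00,  2.93973195e-05,
        1.13911293e+00, -8.45983940e-02]), 'joint_velocities': array([ 2.02468502e-05,  1.64565143e-03,  1.32260146e-04, -8.02165215e-04,
       -1.29745187e-03,  7.93081384e-04]), 'joint_efforts': array([ 1.33101348e-03, -5.06107914e+01, -2.91406649e+01,  6.01447425e-06,
        4.57781483e-03,  4.96419239e-05]), 'tool_pos': array([5.49671391e-01, 7.61760044e-05, 2.30753694e-01]), 'eef_rot': array([-4.61789770e-04,  7.07101522e-01,  7.07111792e-01, -3.72140438e-04]), 'wrist_force': array([ 0.19484495, -0.6021345 , -0.05129767]), 'wrist_torque': array([ 0.02358876, -0.00311236,  0.01836709]), 'width': 0.08550028753885208}
scene {'mtx': array([[416.43866944,   0.        , 261.5577888 ],
       [  0.        , 416.43866944, 192.43629181],
       [  0.        ,   0.        ,   1.        ]]), 'k1': -0.03889451227280982, 'R': array([[-0.74883623, -0.66259896,  0.01438429],
       [-0.43825738,  0.47878215, -0.7607221 ],
       [ 0.49716674, -0.5759603 , -0.64891831]]), 't': arra
[... 290 characters left out ...]
       [-0.16571095,  0.64175324, -0.74879413],
       [ 0.18541389, -0.7254763 , -0.6628015 ]]), 't': array([0.54765562, 0.11894194, 0.82621557])}
wrist {'mtx': array([[336.95008267,   0.        , 252.57099347],
       [  0.        , 336.95008267, 184.78661202],
       [  0.        ,   0.        ,   1.        ]]), 'k1': -0.06869144201252649, 'T_tool_cam': array([[ 6.64645458e-04, -9.58738348e-01, -2.84289179e-01,
         7.18847084e-02],
       [ 9.99998957e-01,  1.00175067e-03, -1.04039141e-03,
        -2.80715400e-04],
       [ 1.28225002e-03, -2.84288191e-01,  9.58738014e-01,
        -1.43064140e-01],
       [ 0.00000000e+00,  0.00000000e+00,  0.00000000e+00,
         1.00000000e+00]])}
```

View pics/scene0.png

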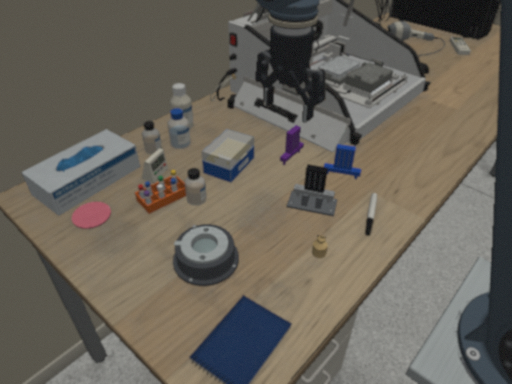

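View pics/side0.png

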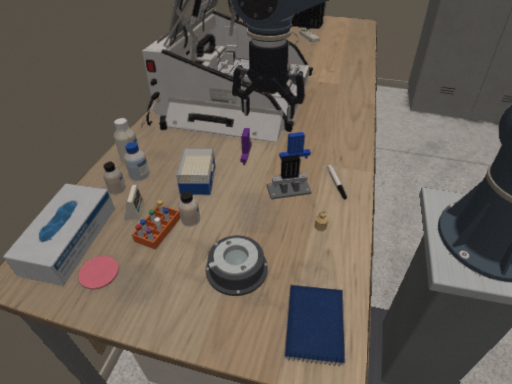

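View pics/wrist0.png

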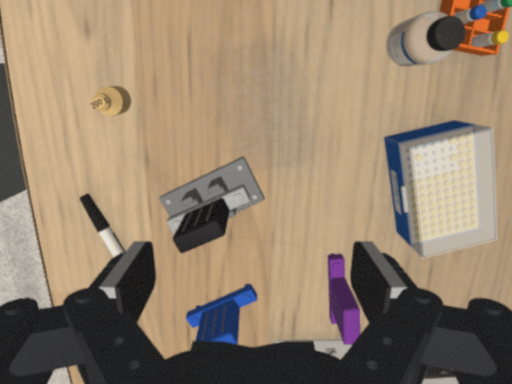

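Three things have the wrench shape (wrist picture): a black grip on a steel bar in the grey rest at (205,220), an all-blue one at (222,312) and an all-purple one at (343,298). The black and steel one in the rest fits the description, and I'll confirm it in a crop. The lens cell is at (206,243) in scene and (237,258) in side, the brass weight at wrist (112,100).

```bash
cat > h.py <<'E'
import numpy as np, cv2
from scipy.spatial.transform import Rotation as Rn
from rig import sensors, optics, order
def pose(s): 
    q=s['eef_rot'];return Rn.from_quat([q[1],q[2],q[3],q[0]]).as_matrix(),np.array(s['tool_pos'])
def snap(n,f=None):
    s=sensors.get_state();R,p=pose(s);im=optics.camera(n)[:,:,::-1].copy()
    if f: cv2.imwrite(f'pics/{f}.png',im); np.savez(f'pics/{f}.npz',R=R,p=p)
    return im
def cam(n,f=None):
    m=optics.camera_model(n)
    if n=='wrist':
        z=np.load(f'pics/{f}.npz');T=m['T_tool_cam']
        return m['mtx'],m['k1'],z['R']@T[:3,:3],z['p']+z['R']@T[:3,3]
    return m['mtx'],m['k1'],m['R'].T,-m['R'].T@m['t']
def rays(n,px,f=None):
    K,k,R,o=cam(n,f)
    u=cv2.undistortPoints(np.array(px,float).reshape(-1,1,2),K,np.array([k,0,0,0.]),None,None).reshape(-1,2)
    return o,np.c_[u,np.ones(len(u))]@R.T
def onz(n,px,z,f=None):
    o,d=rays(n,px,f);return o+d*((z-o[2])/d[:,2])[:,None]
def tri(obs):
    A=np.zeros((3,3));b=np.zeros(3);L=[]
    for o,d in obs:
        d=d/np.linalg.norm(d);P=np.eye(3)-np.outer(d,d);A+=P;b+=P@o;L.append((P,o))
    x=np.linalg.solve(A,b);return x,[np.linalg.norm(P@(x-o)) for P,o in L]
def proj(n,X,f=None):
    K,k,R,o=cam(n,f);c=(np.atleast_2d(X)-o)@R;x=c[:,:2]/c[:,2:];r=(x**2).sum(1,keepdims=True)
    return (x*(1+k*r))@K[:2,:2].T+K[:2,2]
E
python3 - <<'E'
from h import *
im=cv2.imread('pics/wrist0.png')
s=dict(R=None)
import numpy as np
R=Rn.from_quat([0.7071015,0.7071118,-0.000372,-0.0004618]).as_matrix()
np.savez('pics/wrist0.npz',R=R,p=[.549671,7.6e-5,.230754])
cv2.imwrite('pics/w0c.png',cv2.resize(im[140:350,130:380],None,fx=3,fy=2.8,interpolation=3))
sd=cv2.imread('pics/side0.png');cv2.imwrite('pics/s0c.png',cv2.resize(sd[220:300,190:290],None,fx=7,fy=7,interpolation=3))
print('cell',onz('scene',[(206,243)],.05),onz('side',[(237,258)],.05))
print('weight',onz('wrist',[(112,100)],.02,'wrist0'),'bottle?',onz('side',[(190,220),(112,190)],0),onz('scene',[(197,202)],0))
print('wr',onz('wrist',[(213,203)],.03,'wrist0'))
E
```

```text
cell [[0.55613918 0.22447616 0.05      ]] [[0.5536396  0.23550053 0.05      ]]
weight [[0.40298895 0.0585305  0.02      ]] bottle? [[0.71163541 0.11851864 0.        ]
 [0.95948861 0.06938277 0.        ]] [[0.70292158 0.12213219 0.        ]]
wr [[ 0.50593085 -0.05060112  0.03      ]]
```

View pics/w0c.png

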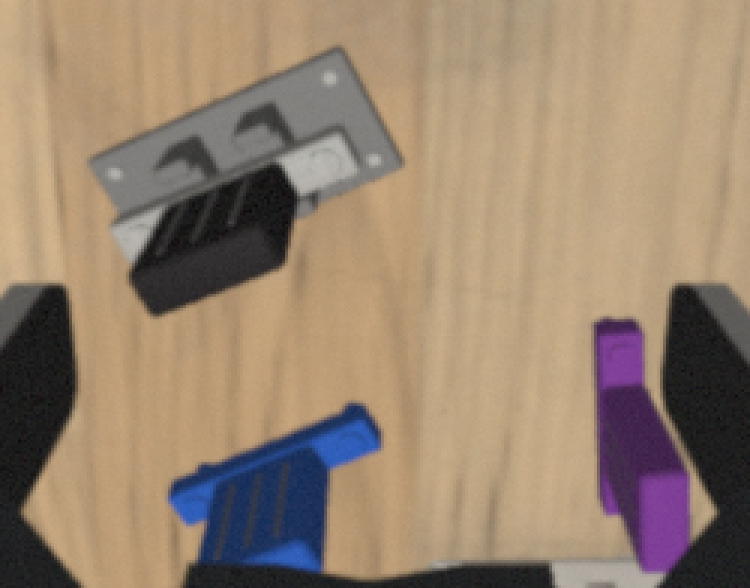

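View pics/s0c.png

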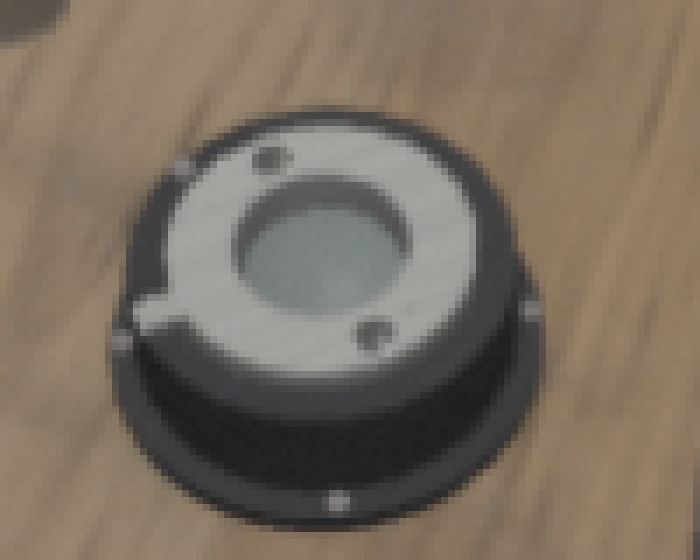

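The crop confirms the black grip and steel bar on the grey rest. Blue and purple are decoys. In the side crop the ring's holes are near full-image pixels (228.7,242.7) and (243.7,267.9), with the tab left and the post upper left. I'll look at the cell from above next.

Call:
carry_out(
  targets=[
    [0.05,0,-0.005,0],
    [0.05,0,-0.005,0],
    [0.05,0,-0.005,0],
    [0.04,0,-0.005,0],
    [0,0,0,0],
    [0,0,0,0],
    [0,0,0,0],
    [0,0,0,0],
  ],
  claw=1,
)

```text
time: 1.15
tool_pos: [0.5501, 0.1892, 0.2513]
eef_rot: [-0.0, 0.708, 0.707, -0.0]
wrist_force: [-0.0, -0.4, -0.8]
width: 0.0855
```

```bash
python3 - <<'E'
from h import *
im=snap('wrist','w1');s=sensors.get_state();print(s['tool_pos'],s['time'],s['wrist_force'])
cv2.imwrite('pics/w1b.png',cv2.resize(im,None,fx=1.5,fy=1.5))
E
```

```text
[0.55006887 0.18940249 0.25126677] 1.2 [-0.17124386  0.0291051   0.2706209 ]
```

View pics/w1b.png

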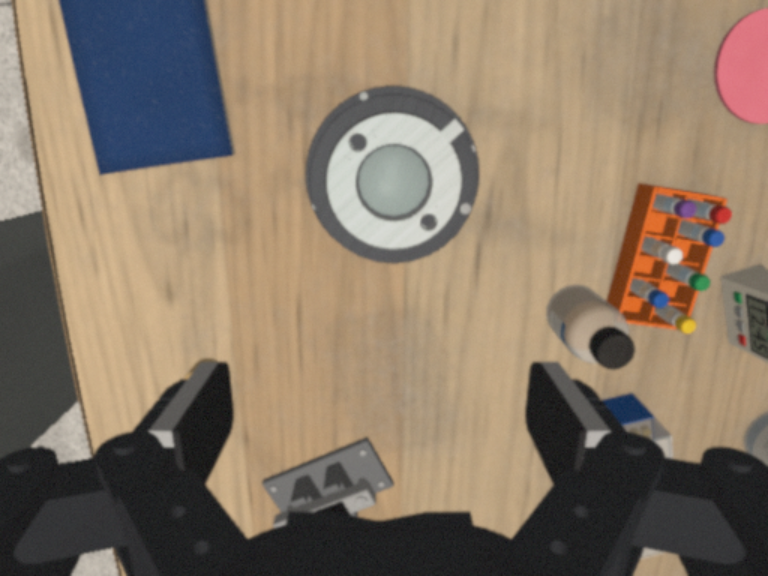

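```bash
cat > ring.py <<'E'
from h import *
def ring(f,c0,z=.05,show=True):
    im=cv2.imread(f'pics/{f}.png');g=cv2.cvtColor(im,cv2.COLOR_BGR2GRAY)
    S=4000 # px per m : rectify the plane z
    W=560;ctr=np.array(c0)
    j,i=np.meshgrid(np.arange(W),np.arange(W))
    X=np.stack([ctr[0]+(j-W/2)/S,ctr[1]-(i-W/2)/S,np.full(j.shape,z)],-1).reshape(-1,3)
    uv=proj('wrist',X,f).astype(np.float32).reshape(W,W,2)
    r=cv2.remap(im,uv[...,0],uv[...,1],cv2.INTER_CUBIC)
    return r,lambda q:np.array([ctr[0]+(q[0]-W/2)/S,ctr[1]-(q[1]-W/2)/S])
E
python3 - <<'E'
from ring import *
r,tow=ring('w1',(.553,.232))
cv2.imwrite('pics/r1.png',r)
g=cv2.cvtColor(r,cv2.COLOR_BGR2GRAY)
for th in (120,135,150):
    m=(g>th).astype(np.uint8)
    cs,h=cv2.findContours(m,cv2.RETR_CCOMP,cv2.CHAIN_APPROX_NONE)
    for k,c in enumerate(cs):
        a=cv2.contourArea(c)
        if a<400: continue
        p=c[:,0,:].astype(float)
        A=np.c_[2*p,np.ones(len(p))];x=np.linalg.lstsq(A,(p**2).sum(1),rcond=None)[0]
        for _ in range(5):
            rr=np.sqrt(x[2]+x[0]**2+x[1]**2);d=abs(np.hypot(*(p-x[:2]).T)-rr);kk=d<6
            x=np.linalg.lstsq(A[kk],(p[kk]**2).sum(1),rcond=None)[0]
        print(th,h[0][k][3],a,tow(x[:2]),'R mm',rr/4, kk.mean())
E
```

```text
120 -1 108151.5 [0.55924999 0.22546716] R mm 45.943073944968965 0.9103815439219166
120 0 1189.0 [0.58335507 0.1991218 ] R mm 4.8955510174714005 1.0
120 0 3837.5 [0.55946063 0.22522408] R mm 24.75706072670814 0.7018867924528301
120 0 1304.5 [0.53531012 0.25260586] R mm 5.100293275910745 1.0
120 -1 312481.0 [0.552875 0.232125] R mm 80.65713184007188 0.08586762075134168
120 6 173135.5 [0.55807893 0.229216  ] R mm 58.95147520354899 0.8967874231032126
135 -1 106766.5 [0.55923232 0.22551413] R mm 45.66429120119237 0.9094170403587444
135 0 1404.0 [0.58330872 0.19902594] R mm 5.296770232686993 1.0
135 0 6250.0 [0.55937992 0.22523588] R mm 25.25205975432464 0.6675977653631285
135 0 1485.0 [0.53525259 0.25255678] R mm 5.439453956958711 1.0
135 -1 312401.5 [0.552875 0.232125] R mm 80.65713184007188 0.08582923558337059
135 6 479.0 [0.6215481  0.17404079] R mm 5.801397543617042 0.375
135 6 177138.0 [0.5579185 0.2292404] R mm 59.52495694108801 0.924863387978142
150 -1 3688.0 [0.53754108 0.16635869] R mm 11.126567149941645 0.325
150 -1 605.5 [0.62269284 0.17388763] R mm 7.570651559487782 0.23414634
[... 193 characters left out ...]
43889568878 0.9132007233273056
150 18 1618.0 [0.58326694 0.19896926] R mm 5.676764153599506 1.0
150 18 33522.0 [0.55923481 0.22563626] R mm 25.825572425087326 1.0
150 18 1648.0 [0.53520632 0.2525173 ] R mm 5.727433118970159 1.0
150 -1 908.0 [0.51107944 0.26255965] R mm 7.324822945986608 0.6625
150 -1 37132.5 [0.50504359 0.21655899] R mm 40.84699492806548 0.05701425356339085
150 27 777.5 [0.4886038  0.23006166] R mm 5.0019876227728375 0.7364341085271318
150 -1 53378.0 [0.56524011 0.23302911] R mm 66.21325938343466 0.0663643858202803
150 -1 2842.0 [0.51602496 0.28917788] R mm 10.565571183509082 0.21889400921658986
150 -1 4372.5 [0.49404675 0.29169162] R mm 11.285769792584789 0.2891089108910891
```

View pics/r1.png

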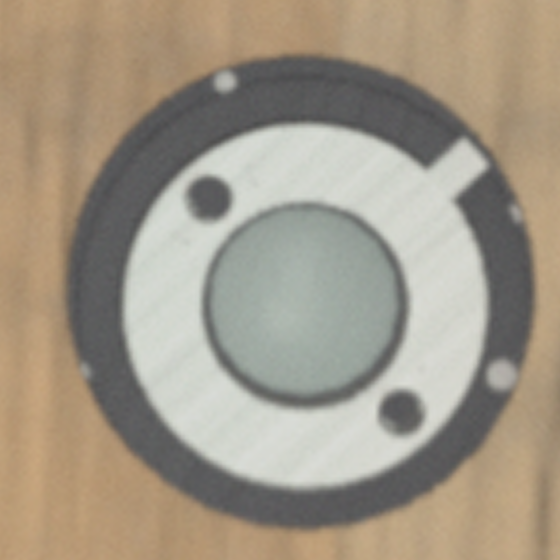

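Rectified ring picture: the outer radius on the z=50 mm plane comes out at 45.7–45.9 mm (46 expected), so the height agrees. Centre is about (0.5592,0.2256), holes about 72.0 mm apart on the line −48.2°/131.8°, tab at +41°, post at −20°. The ring therefore has about 52° left to turn. Next I measure the wrench roughly.

```bash
python3 - <<'E'
from h import *
s=sensors.get_state();print(s['joint_positions'])
P=onz('wrist',[(160,197.1),(244,156.8),(264.7,198.2)],.008,'wrist0');print(P)
c=(P[0]+P[2])/2;print('c',c);d=P[1]-P[0];print(np.hypot(*d[:2]),np.degrees(np.arctan2(d[1],d[0])),np.hypot(*(P[1]-P[2])[:2]))
Q=onz('wrist',[(263/1.5,481/1.5),(367/1.5,438/1.5),(394/1.5,482/1.5)],.008,'w1');print(Q,(Q[0]+Q[2])/2);d=Q[1]-Q[0];print(np.degrees(np.arctan2(d[1],d[0])))
# foot heights from 2 views
a=rays('wrist',[(160,197.1),(244,156.8),(264.7,198.2)],'wrist0');b=rays('wrist',[(263/1.5,481/1.5),(367/1.5,438/1.5),(394/1.5,482/1.5)],'w1')
for i in range(3): print(tri([(a[0],a[1][i]),(b[0],b[1][i])]))
print('blue',onz('wrist',[(222,310)],.05,'wrist0'))
E
```

```text
[ 2.51610864e-01  3.89468251e-01  1.54391751e+00 -3.58180928e-05
  1.20828899e+00  2.52524874e-01]
[[ 0.44211669 -0.05142742  0.008     ]
 [ 0.5392321  -0.00421928  0.008     ]
 [ 0.56264311 -0.0524981   0.008     ]]
c [ 0.5023799  -0.05196276  0.008     ]
0.10798152774871127 25.924546680661784 0.05365557085633093
[[ 0.44242554 -0.04945202  0.008     ]
 [ 0.53873548 -0.00231072  0.008     ]
 [ 0.56314027 -0.04964424  0.008     ]] [ 0.5027829  -0.04954813  0.008     ]
26.080587034870312
(array([ 0.44110452, -0.05278038,  0.0039191 ]), [np.float64(0.00017891894203202568), np.float64(0.00017891894203201955)])
(array([ 0.5388683 , -0.00506153,  0.00395961]), [np.float64(0.0002496414397383016), np.float64(0.00024964143973850396)])
(array([ 0.56310774, -0.05460164,  0.0018274 ]), [np.float64(0.00024370140359761757), np.float64(0.00024370140359780332)])
blue [[ 0.5140804 -0.1729518  0.05     ]]
```

```bash
cat >> h.py <<'E'
def yawof(R): return np.degrees(np.arctan2(R[1,0],R[0,0]))
def plan(p0,y0,p1,y1,n,d=1):
    """rows (tool dx,dy,dz,deg) from p0,yaw0 to p1,yaw1; pointing down; tool x at yaw, tool y at yaw-90"""
    p=np.array(p0,float);y=y0;out=[]
    for i in range(n):
        t=(i+1)/n;w=np.array(p0)+(np.array(p1)-p0)*t-p
        a=np.radians(y);ex=np.array([np.cos(a),np.sin(a)]);ey=np.array([np.sin(a),-np.cos(a)])
        r=[round(float(w[:2]@ex),4),round(float(w[:2]@ey),4),round(float(-w[2]),4),round(-(y0+(y1-y0)*t-y),d)]
        p=p+np.r_[ex*r[0]+ey*r[1],-r[2]];y-=r[3];out.append(r)
    print(out,'end',p,y);return out
E
python3 - <<'E'
from h import *
s=sensors.get_state();R,p=pose(s);print(yawof(R),p)
plan(p,90,[.5025,-.0505,.22],206,12)
E
```

```text
89.9483590301351 [0.55006887 0.18940249 0.25126677]
[[-0.02, -0.004, 0.0026, -9.7], [-0.019, -0.0072, 0.0026, -9.6], [-0.0176, -0.0104, 0.0026, -9.7], [-0.0156, -0.0132, 0.0026, -9.7], [-0.0131, -0.0155, 0.0026, -9.6], [-0.0103, -0.0176, 0.0026, -9.7], [-0.0073, -0.0191, 0.0026, -9.7], [-0.0039, -0.0199, 0.0026, -9.6], [-0.0005, -0.0204, 0.0027, -9.7], [0.0029, -0.0202, 0.0026, -9.7], [0.0063, -0.0194, 0.0026, -9.6], [0.0094, -0.0181, 0.0026, -9.7]] end [ 0.50250946 -0.05054073  0.21996677] 205.99999999999991
```

Call:
carry_out(
  targets=[
    [-0.02,-0.004,0.0026,-9.7],
    [-0.019,-0.0072,0.0026,-9.6],
    [-0.0176,-0.0104,0.0026,-9.7],
    [-0.0156,-0.0132,0.0026,-9.7],
    [-0.0131,-0.0155,0.0026,-9.6],
    [-0.0103,-0.0176,0.0026,-9.7],
    [-0.0073,-0.0191,0.0026,-9.7],
    [-0.0039,-0.0199,0.0026,-9.6],
  ],
  claw=0.55,
)

```text
time: 2.2
tool_pos: [0.5181, 0.0292, 0.2305]
eef_rot: [0.0, 0.108, 0.994, -0.0]
wrist_force: [0.2, 0.1, -0.3]
width: 0.047
```

Call:
carry_out(
  targets=[
    [-0.0005,-0.0204,0.0027,-9.7],
    [0.0029,-0.0202,0.0026,-9.7],
    [0.0063,-0.0194,0.0026,-9.6],
    [0.0094,-0.0181,0.0026,-9.7],
    [0,0,0,0],
    [0,0,0,0],
    [0,0,0,0],
    [0,0,0,0],
  ],
)

```text
time: 3.2
tool_pos: [0.5025, -0.0495, 0.22]
eef_rot: [0.0, -0.225, 0.974, 0.0]
wrist_force: [-0.3, -0.0, -0.5]
width: 0.0473
```

```bash
python3 - <<'E'
from h import *
s=sensors.get_state();R,p=pose(s);print(s['time'],p,yawof(R),s['joint_positions'],s['width'])
im=snap('wrist','w2')
cv2.imwrite('pics/w2b.png',cv2.resize(im,None,fx=1.5,fy=1.5))
E
```

```text
3.2 [ 0.50250808 -0.04951137  0.22004974] -154.02317257707753 [-1.90455742e-01  2.81902606e-01  1.77852482e+00  5.08796370e-05
  1.08110634e+00 -2.21465717e+00] 0.047264609877403004
```

View pics/w2b.png

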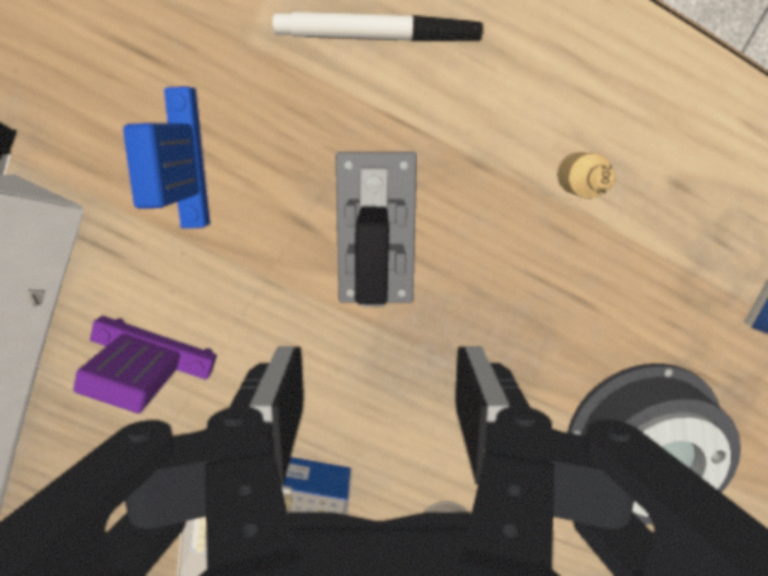

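The wrench is now aligned with the tool: foot in the enlarged picture from (336,152) to (415,302), grip at column ~371, rows 205–303, bar end with pin boss at (373,182). I'll enlarge and measure edges.

```bash
python3 - <<'E'
from h import *
im=cv2.imread('pics/w2.png')
c=im[95:210,215:285];cv2.imwrite('pics/w2c.png',cv2.resize(c,None,fx=5,fy=5,interpolation=3))
g=cv2.cvtColor(im,cv2.COLOR_BGR2GRAY)
for r in (118,125,150,165,180,190,197): print(r,list(g[r,220:282]))
E
```

```text
118 [np.uint8(168), np.uint8(167), np.uint8(169), np.uint8(162), np.uint8(139), np.uint8(132), np.uint8(137), np.uint8(136), np.uint8(135), np.uint8(138), np.uint8(137), np.uint8(135), np.uint8(137), np.uint8(137), np.uint8(136), np.uint8(135), np.uint8(135), np.uint8(138), np.uint8(133), np.uint8(134), np.uint8(159), np.uint8(177), np.uint8(189), np.uint8(189), np.uint8(188), np.uint8(188), np.uint8(192), np.uint8(192), np.uint8(191), np.uint8(192), np.uint8(193), np.uint8(190), np.uint8(181), np.uint8(181), np.uint8(181), np.uint8(183), np.uint8(186), np.uint8(170), np.uint8(147), np.uint8(136), np.uint8(134), np.uint8(133), np.uint8(136), np.uint8(137), np.uint8(135), np.uint8(133), np.uint8(136), np.uint8(136), np.uint8(134), np.uint8(135), np.uint8(136), np.uint8(135), np.uint8(136), np.uint8(135), np.uint8(134), np.uint8(132), np.uint8(120), np.uint8(134), np.uint8(161), np.uint8(167), np.uint8(171), np.uint8(170)]
125 [np.uint8(157), np.uint8(162), np.uint8(159), np.uint8(150), np.uint8(133), np.uint8(131), np.uint8(136), np.uint8(140), np.uint8(137), np.uint8(138), np.uint8(1
[... 4614 characters left out ...]
7), np.uint8(156), np.uint8(134), np.uint8(87), np.uint8(52), np.uint8(38), np.uint8(42), np.uint8(40), np.uint8(45), np.uint8(38), np.uint8(43), np.uint8(42), np.uint8(43), np.uint8(41), np.uint8(41), np.uint8(41), np.uint8(42), np.uint8(42), np.uint8(43), np.uint8(43), np.uint8(40), np.uint8(41), np.uint8(41), np.uint8(36), np.uint8(50), np.uint8(84), np.uint8(115), np.uint8(127), np.uint8(128), np.uint8(125), np.uint8(128), np.uint8(129), np.uint8(141), np.uint8(154), np.uint8(164), np.uint8(161), np.uint8(151), np.uint8(137), np.uint8(129), np.uint8(127), np.uint8(128), np.uint8(118), np.uint8(126), np.uint8(154), np.uint8(162), np.uint8(164), np.uint8(167), np.uint8(166), np.uint8(164)]
```

View pics/w2c.png

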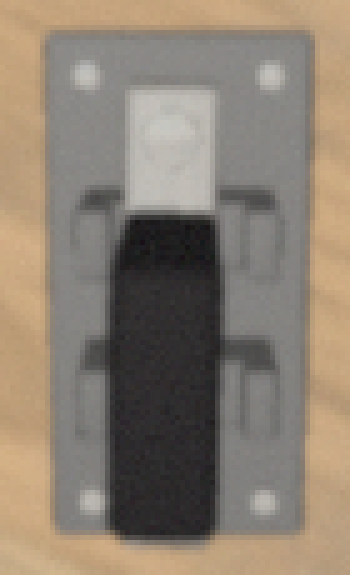

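```bash
python3 - <<'E'
from h import *
f='w2'
P=onz('wrist',[(247.6,148.6),(247.2,203)],.107,f);print('grip top ends',P,np.hypot(*(P[0]-P[1])[:2]),(P[0]+P[1])/2,yawof(np.c_[P[0]-P[1],P[0],P[0]]))
P=onz('wrist',[(236.3,180),(258.5,180)],.107,f);print('grip width',np.hypot(*(P[0]-P[1])[:2]))
b=onz('wrist',[(248.8,112.5)],.044,f);yw=np.radians(205.9);print('bar end->ctr',b[0,:2]-.046*np.array([np.cos(yw),np.sin(yw)]))
Q=onz('wrist',[(224.2,101.2),(278,102),(275.8,201),(225.7,201)],.008,f);print(Q,Q.mean(0),np.hypot(*(Q[0]-Q[1])[:2]),np.hypot(*(Q[0]-Q[3])[:2]))
d=(Q[0]+Q[1]-Q[2]-Q[3]);print(yawof(np.c_[d,d,d]))
# two views heights: grip top ends vs wrist0 corners
from itertools import product
im=cv2.imread('pics/wrist0.png')
E
```

```text
grip top ends [[ 0.48072551 -0.06448424  0.107     ]
 [ 0.52077199 -0.04550186  0.107     ]] 0.04431761639092879 [ 0.50074875 -0.05499305  0.107     ] -154.63864667706352
grip width 0.01752468315201282
bar end->ctr [ 0.50166424 -0.05396704]
[[ 0.46363497 -0.1009498   0.008     ]
 [ 0.44009489 -0.05085558  0.008     ]
 [ 0.53699276 -0.00384786  0.008     ]
 [ 0.56149258 -0.05407785  0.008     ]] [ 0.5005538  -0.05243277  0.008     ] 0.055349503273444144 0.10850387592491303
-154.26413450121262
```

```bash
python3 - <<'E'
from h import *
a=rays('wrist',[(173.3,238.2),(225,235.7)],'wrist0');b=rays('wrist',[(258.7,148.6),(236.3,203)],'w2')
for i in range(2): print('grip top corner',tri([(a[0],a[1][i]),(b[0],b[1][i])]))
a=rays('wrist',[(160,197.1),(244,156.8),(264.7,198.2)],'wrist0');b=rays('wrist',[(278,102),(275.8,201),(225.7,201)],'w2')
for i in range(3): print('foot',tri([(a[0],a[1][i]),(b[0],b[1][i])]))
s=sensors.get_state();R,p=pose(s)
plan(p,206,[.5008,-.0537,.066],205.8,6)
E
```

```text
grip top corner (array([ 0.4784212 , -0.05669728,  0.10154163]), [np.float64(0.0007178625901778134), np.float64(0.0007178625901780152)])
grip top corner (array([ 0.52541902, -0.05310487,  0.10457441]), [np.float64(3.9455375265799684e-05), np.float64(3.945537526573028e-05)])
foot (array([ 0.44088096, -0.05100958,  0.00362269]), [np.float64(0.0009198733021887831), np.float64(0.0009198733021888364)])
foot (array([ 0.53907542, -0.00334563,  0.00334593]), [np.float64(0.0009264661315467367), np.float64(0.000926466131546706)])
foot (array([ 0.56368555, -0.05350461,  0.00146048]), [np.float64(0.00011298571855376028), np.float64(0.00011298571855370993)])
[[0.0006, -0.0005, 0.0257, 0.0], [0.0005, -0.0005, 0.0256, 0.1], [0.0006, -0.0005, 0.0257, -0.0], [0.0005, -0.0005, 0.0257, 0.0], [0.0006, -0.0005, 0.0256, 0.1], [0.0005, -0.0005, 0.0257, -0.0]] end [ 0.50082908 -0.05371864  0.06601078] 205.8
```

Two-view heights: grip top 0.102–0.105 m, foot 0.002–0.004 m. Both run about 4 mm below the text, a common calibration bias, and the difference between them agrees. The wrench axis is at about (0.501,−0.054) with yaw 205.7°. Descending, then gripping.

Call:
carry_out(
  targets=[
    [0.0006,-0.0005,0.0257,0],
    [0.0005,-0.0005,0.0256,0.1],
    [0.0006,-0.0005,0.0257,0],
    [0.0005,-0.0005,0.0257,0],
    [0.0006,-0.0005,0.0256,0.1],
    [0.0005,-0.0005,0.0257,0],
    [0,0,0,0],
    [0,0,0,0],
  ],
)

```text
time: 4.25
tool_pos: [0.5013, -0.054, 0.0668]
eef_rot: [0.0, -0.223, 0.975, -0.0]
wrist_force: [-0.6, 0.7, 0.8]
width: 0.047
```

```bash
python3 - <<'E'
from h import *
s=sensors.get_state();R,p=pose(s);print(s['time'],p,yawof(R),s['width'],s['wrist_force'])
im=snap('wrist','w3')
cv2.imwrite('pics/w3b.png',cv2.resize(im,None,fx=1.5,fy=1.5))
E
```

```text
4.25 [ 0.50126663 -0.05404658  0.06682762] -154.2030970284435 0.047049362807448494 [-0.58610607  0.67117103  0.77506879]
```

View pics/w3b.png

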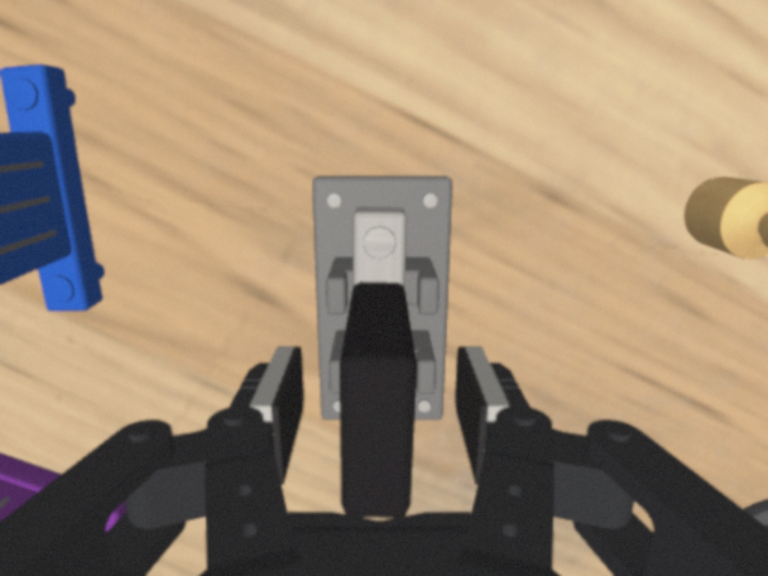

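Grip at (378,430) is centred between the pads (303 and 457). Closing.

Call:
carry_out(
  targets=[
    [0,0,0,0],
    [0,0,0,0],
    [0,0,0,0],
    [0,0,0,0],
    [0,0,0,0],
    [0,0,0,0],
    [0,0,0,0],
    [0,0,0,0],
  ],
  claw=0,
  force=80,
)

```text
time: 5.3
tool_pos: [0.5012, -0.0541, 0.0668]
eef_rot: [0.001, -0.223, 0.975, -0.0]
wrist_force: [-1.1, 0.0, 6.2]
width: 0.0171
```

```bash
python3 - <<'E'
from h import *
s=sensors.get_state();R,p=pose(s);print(s['time'],p,yawof(R),s['width'],s['wrist_force'],s['wrist_torque'])
im=snap('wrist','w4')
cv2.imwrite('pics/w4c.png',cv2.resize(im[100:360,190:320],None,fx=3,fy=2.2,interpolation=3))
plan(p,205.8,[.545,.2,.2],131.8,11)
E
```

```text
5.3 [ 0.50120848 -0.05413462  0.06679782] -154.19974274653458 0.017086246625028848 [-1.08248152  0.01761309  6.19414238] [0.08846568 0.2301408  0.04256509]
[[-0.0136, 0.0191, -0.0121, 6.7], [-0.0114, 0.0205, -0.0121, 6.8], [-0.0088, 0.0217, -0.0121, 6.7], [-0.0062, 0.0226, -0.0121, 6.7], [-0.0035, 0.0232, -0.0121, 6.7], [-0.0008, 0.0234, -0.0122, 6.8], [0.0019, 0.0234, -0.0121, 6.7], [0.0047, 0.023, -0.0121, 6.7], [0.0074, 0.0222, -0.0121, 6.7], [0.0098, 0.0213, -0.0121, 6.8], [0.0124, 0.0199, -0.0121, 6.7]] end [0.5449495  0.20000586 0.19999782] 131.80000000000007
```

View pics/w4c.png

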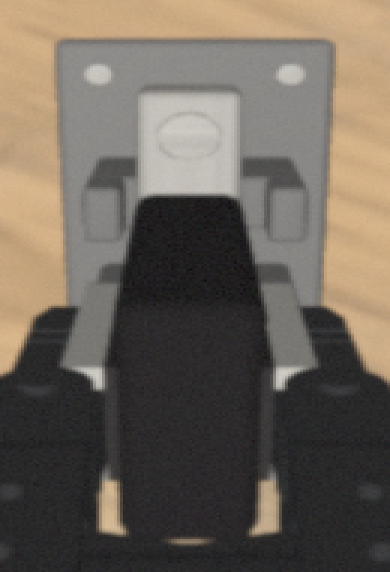

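Grasped, width 17.1 mm, grip centred and still aligned with the bar. Seated TCP pose to return to: (0.5012,−0.0541,0.0668), yaw 205.8°. Lifting straight, then moving toward the cell.

Call:
carry_out(
  targets=[
    [0,0,-0.015,0],
    [0,0,-0.02,0],
    [0,0,-0.025,0],
    [0,0,-0.025,0],
    [0,0,0,0],
    [0,0,0,0],
    [0,0,0,0],
    [0,0,0,0],
  ],
)

```text
time: 6.35
tool_pos: [0.5005, -0.054, 0.1503]
eef_rot: [-0.001, -0.223, 0.975, 0.0]
wrist_force: [-0.1, -0.0, -2.1]
width: 0.0171
```

```bash
python3 - <<'E'
from h import *
s=sensors.get_state();R,p=pose(s);print(s['time'],p,yawof(R),s['width'],s['wrist_force'])
im=snap('wrist','w5')
cv2.imwrite('pics/w5c.png',cv2.resize(im[100:360,190:320],None,fx=3,fy=2.2,interpolation=3))
plan(p,205.8,[.5592,.2256,.14],131.8,13)
E
```

```text
6.35 [ 0.50045695 -0.05398859  0.15033119] -154.19793357180376 0.017148177104806 [-0.09230185 -0.00314014 -2.13434269]
[[-0.0134, 0.0174, 0.0008, 5.7], [-0.0117, 0.0186, 0.0008, 5.7], [-0.0097, 0.0197, 0.0008, 5.7], [-0.0077, 0.0206, 0.0008, 5.7], [-0.0056, 0.0213, 0.0008, 5.7], [-0.0035, 0.0217, 0.0008, 5.7], [-0.0014, 0.0219, 0.0008, 5.6], [0.0008, 0.022, 0.0008, 5.7], [0.003, 0.0217, 0.0008, 5.7], [0.0052, 0.0214, 0.0007, 5.7], [0.0072, 0.0207, 0.0008, 5.7], [0.0093, 0.02, 0.0008, 5.7], [0.0112, 0.0189, 0.0008, 5.7]] end [0.55920553 0.22562711 0.14003119] 131.80000000000015
```

View pics/w5c.png

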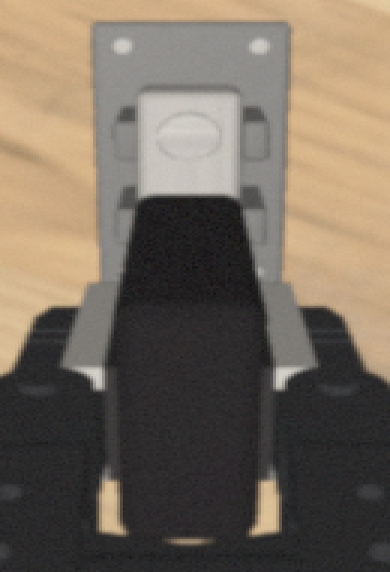

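Call:
carry_out(
  targets=[
    [-0.0134,0.0174,0.0008,5.7],
    [-0.0117,0.0186,0.0008,5.7],
    [-0.0097,0.0197,0.0008,5.7],
    [-0.0077,0.0206,0.0008,5.7],
    [-0.0056,0.0213,0.0008,5.7],
    [-0.0035,0.0217,0.0008,5.7],
    [-0.0014,0.0219,0.0008,5.6],
    [0.0008,0.022,0.0008,5.7],
  ],
)

```text
time: 7.4
tool_pos: [0.537, 0.1187, 0.1442]
eef_rot: [-0.0, 0.173, 0.985, -0.0]
wrist_force: [0.2, 0.0, -3.1]
width: 0.0171
```

Call:
carry_out(
  targets=[
    [0.003,0.0217,0.0008,5.7],
    [0.0052,0.0214,0.0007,5.7],
    [0.0072,0.0207,0.0008,5.7],
    [0.0093,0.02,0.0008,5.7],
    [0.0112,0.0189,0.0008,5.7],
    [0,0,0,0],
    [0,0,0,0],
    [0,0,0,0],
  ],
)

```text
time: 8.4
tool_pos: [0.5594, 0.2249, 0.1406]
eef_rot: [-0.0, 0.408, 0.913, -0.0]
wrist_force: [0.3, 0.3, -3.5]
width: 0.017
```

```bash
python3 - <<'E'
from h import *
s=sensors.get_state();R,p=pose(s);print(s['time'],p,yawof(R),s['width'],s['joint_positions'])
im=snap('wrist','w6')
cv2.imwrite('pics/w6b.png',cv2.resize(im,None,fx=1.5,fy=1.5))
a=snap('side','s6');b=snap('scene','c6')
cv2.imwrite('pics/sc6.png',np.hstack([cv2.resize(a[170:300,180:310],(400,400),interpolation=3),cv2.resize(b[170:290,150:270],(400,400),interpolation=3)]))
E
```

```text
8.4 [0.55943671 0.22488248 0.1406289 ] 131.8133182467672 0.016994884517135826 [ 3.05047339e-01  5.47416205e-01  1.58976958e+00 -8.95245477e-05
  1.00469766e+00 -4.24684716e-01]
```

View pics/w6b.png

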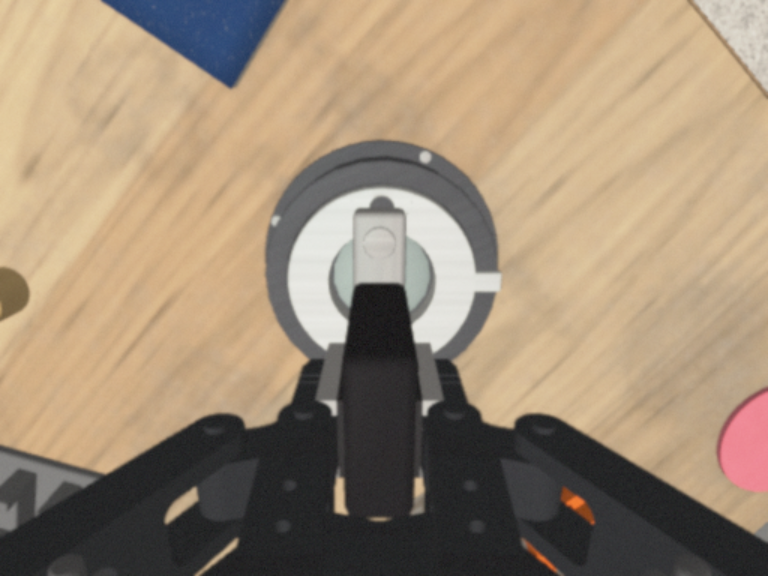

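View pics/sc6.png

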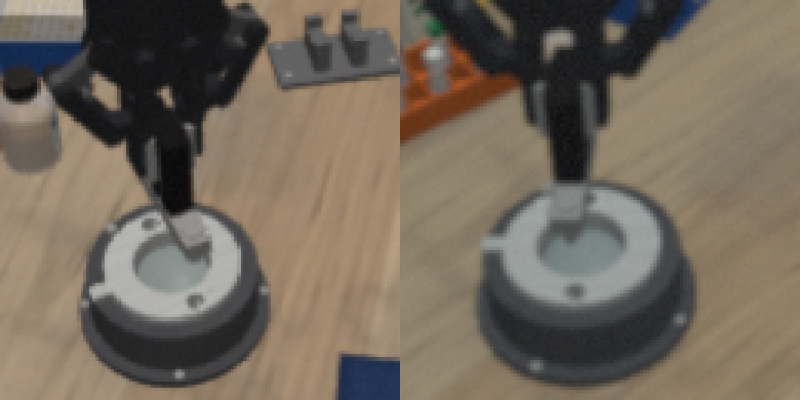

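```bash
python3 - <<'E'
from ring import *
def fit(f,c0,th=150):
    r,tow=ring(f,c0);g=cv2.cvtColor(r,cv2.COLOR_BGR2GRAY);cv2.imwrite('pics/rect_%s.png'%f,r)
    # outer edge radial search from c0
    W=560;pts=[]
    for a in np.radians(np.arange(0,360,1.)):
        rr=np.arange(38*4,54*4,.5);x=W/2+rr*np.cos(a);y=W/2+rr*np.sin(a)
        v=cv2.remap(g,x.astype(np.float32)[None],y.astype(np.float32)[None],1)[0].astype(float)
        v=np.convolve(v,np.ones(7)/7,'same');d=v[8:]-v[:-8];k=d[8:-8].argmin()+8
        if d[k]<-40: pts.append((x[k+4],y[k+4]))
    p=np.array(pts);kk=np.ones(len(p),bool)
    for _ in range(15):
        A=np.c_[2*p,np.ones(len(p))];x=np.linalg.lstsq(A[kk],(p[kk]**2).sum(1),rcond=None)[0];R0=np.sqrt(x[2]+x[0]**2+x[1]**2)
        d=abs(np.hypot(*(p-x[:2]).T)-R0);kk=d<max(3,np.median(d))
    print(f,'centre',tow(x[:2]),'R',R0/4,kk.sum(),len(p));return tow(x[:2])
fit('w1',(.5592,.2256));fit('w6',(.5592,.2256))
R=np.load('pics/w6.npz')['R'];p=np.load('pics/w6.npz')['p']
# boss and hole in tool frame
for f,px in (('w6',(252.7,161.5)),):
    P=onz('wrist',[px],p[2]-.0228,f)[0];print('boss tool',R.T@(P-p))
    P=onz('wrist',[(253,188.5)],p[2]-.0402+.0,f)
H=onz('wrist',[(254.6,134.5)],.05,'w6')[0];print('hole front approx',H,R.T@(H-p))
T=onz('wrist',[(490/1.5,282/1.5)],.05,'w6')[0];print('tab',T)
im=cv2.imread('pics/w6.png');cv2.imwrite('pics/w6c.png',cv2.resize(im[110:200,190:320],None,fx=5,fy=5,interpolation=3))
E
```

```text
w1 centre [0.55911417 0.22621838] R 45.55841836530263 344 344
w6 centre [0.55929525 0.22560858] R 45.550655656252836 274 277
boss tool [ 0.03537898 -0.00058747  0.02280198]
hole front approx [0.53361217 0.25476152 0.05      ] [0.03948222 0.00069979 0.09063071]
tab [0.59860405 0.26089088 0.05      ]
```

View pics/w6c.png

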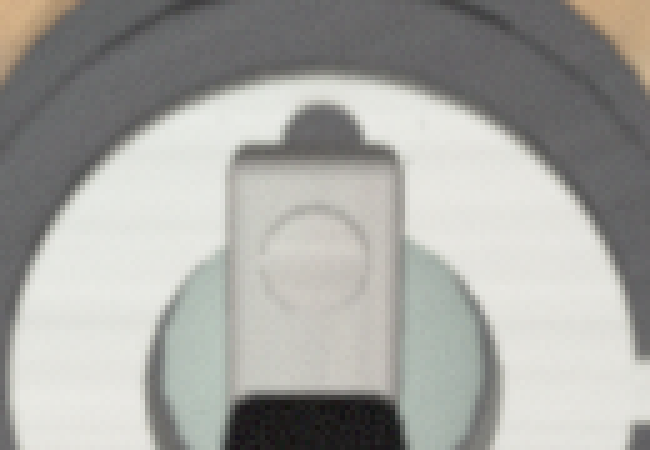

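Wrist crop: the front hole shows as a dark half-disc centred on crop column 325, behind the bar end centred on 315. The refitted ring centre (0.5593,0.2256) agrees with the first view to 0.6 mm. I'll shift about +1 mm in tool x and y and descend to just above the ring.

Call:
carry_out(
  targets=[
    [0.001,0.001,0.005,0],
    [0,0,0.01,0],
    [0,0,0.01,0],
    [0,0,0.008,0],
    [0,0,0.002,0],
    [0,0,0,0],
    [0,0,0,0],
    [0,0,0,0],
  ],
)

```text
time: 9.55
tool_pos: [0.5597, 0.227, 0.106]
eef_rot: [0.0, 0.408, 0.913, 0.0]
wrist_force: [0.1, -0.2, -3.2]
width: 0.0171
```

```bash
python3 - <<'E'
from h import *
s=sensors.get_state();R,p=pose(s);print(s['time'],p,yawof(R),s['wrist_force'])
im=snap('wrist','w7')
cv2.imwrite('pics/w7c.png',cv2.resize(im[100:210,170:340],None,fx=4.5,fy=4.5,interpolation=3))
a=snap('side','s7');b=snap('scene','c7')
cv2.imwrite('pics/sc7.png',np.hstack([cv2.resize(a[215:295,195:275],(400,400),interpolation=3),cv2.resize(b[210:280,170:240],(400,400),interpolation=3)]))
E
```

```text
9.55 [0.55974513 0.22701839 0.10600631] 131.79846865496668 [ 0.05473108 -0.22916563 -3.17642551]
```

View pics/w7c.png

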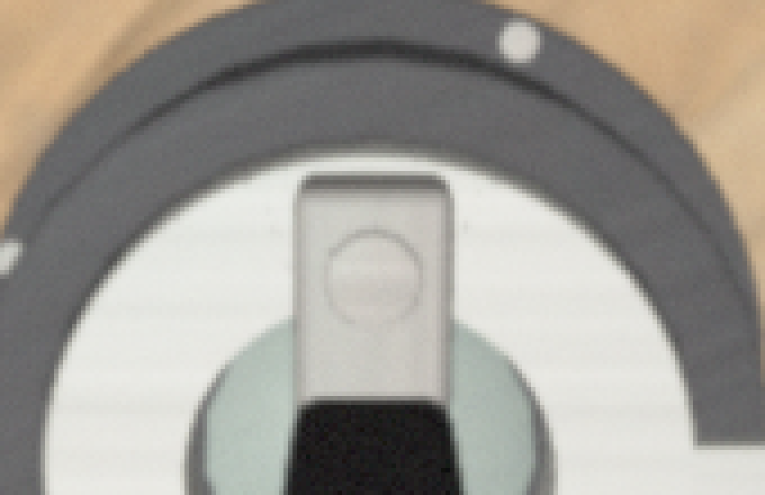

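View pics/sc7.png

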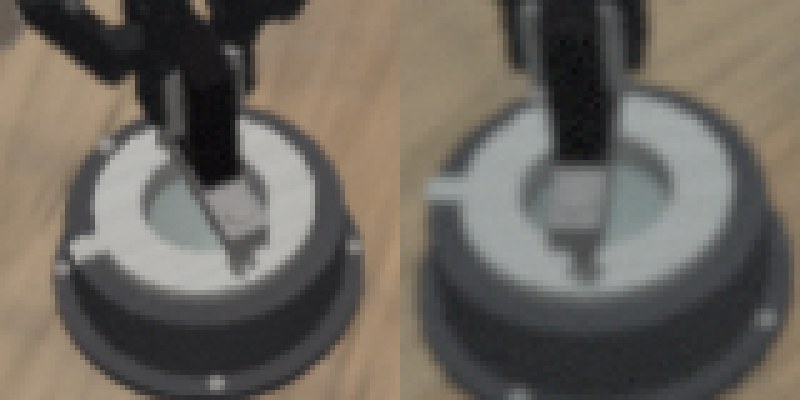

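```bash
python3 - <<'E'
from ring import *
f='w7';R=np.load('pics/w7.npz')['R'];p=np.load('pics/w7.npz')['p']
c0=(.5592,.2256)
r,tow=ring(f,c0);g=cv2.cvtColor(r,cv2.COLOR_BGR2GRAY)
W=560;pts=[]
for a in np.radians(np.arange(0,360,1.)):
    rr=np.arange(38*4,54*4,.5);x=W/2+rr*np.cos(a);y=W/2+rr*np.sin(a)
    v=cv2.remap(g,x.astype(np.float32)[None],y.astype(np.float32)[None],1)[0].astype(float)
    v=np.convolve(v,np.ones(7)/7,'same');d=v[8:]-v[:-8];k=d[8:-8].argmin()+8
    if d[k]<-60: pts.append((x[k+4],y[k+4]))
p2=np.array(pts);kk=np.ones(len(p2),bool)
for _ in range(15):
    A=np.c_[2*p2,np.ones(len(p2))];x=np.linalg.lstsq(A[kk],(p2[kk]**2).sum(1),rcond=None)[0];R0=np.sqrt(x[2]+x[0]**2+x[1]**2)
    d=abs(np.hypot(*(p2-x[:2]).T)-R0);kk=d<max(3,np.median(d))
c=tow(x[:2]);print(c,R0/4,kk.sum(),len(p2));C=np.r_[c,.05];print('ring in tool',R.T@(C-p))
b=np.array([(170+373.5/4.5),(100+277/4.5)])
P=onz('wrist',[b],p[2]-.0228,f)[0];print('boss',b,R.T@(P-p))
# bar end near edge top  -> x 46
e=onz('wrist',[(170+374.5/4.5,100+183/4.5)],p[2]-.0228,f)[0];print('bar end',R.T@(e-p))
E
```

```text
[0.55940348 0.22556676] 45.545490563767004 244 258
ring in tool [-0.00084177 -0.00124946  0.0560059 ]
boss [253.         161.55555556] [ 0.03535286 -0.00043639  0.02279177]
bar end [ 0.04592445 -0.00033711  0.02278942]
```

Ring centre relative to the wrench axis is about (−0.5,−0.9) mm in tool axes. I'll correct that and lower gently.

Call:
carry_out(
  targets=[
    [-0.0005,-0.0009,0,0],
    [0,0,0.002,0],
    [0,0,0.002,0],
    [0,0,0.0015,0],
    [0,0,0.0015,0],
    [0,0,0.001,0],
    [0,0,0.001,0],
    [0,0,0,0],
  ],
)

```text
time: 10.7
tool_pos: [0.5592, 0.226, 0.0966]
eef_rot: [-0.0, 0.408, 0.913, -0.0]
wrist_force: [1.2, 1.0, -2.1]
width: 0.0171
```

```bash
python3 - <<'E'
from h import *
s=sensors.get_state();R,p=pose(s);print(s['time'],p,yawof(R),s['wrist_force'],s['wrist_torque'])
im=snap('wrist','w8')
cv2.imwrite('pics/w8c.png',cv2.resize(im[100:210,170:340],None,fx=4,fy=4,interpolation=3))
a=snap('side','s8');b=snap('scene','c8')
cv2.imwrite('pics/sc8.png',np.hstack([cv2.resize(a[215:295,195:275],(400,400),interpolation=3),cv2.resize(b[210:280,170:240],(400,400),interpolation=3)]))
E
```

```text
10.7 [0.55923115 0.22597885 0.09660519] 131.79925295210455 [ 1.18380062  0.97058206 -2.10655003] [-0.0065285   0.00081857 -0.03022024]
```

View pics/sc8.png

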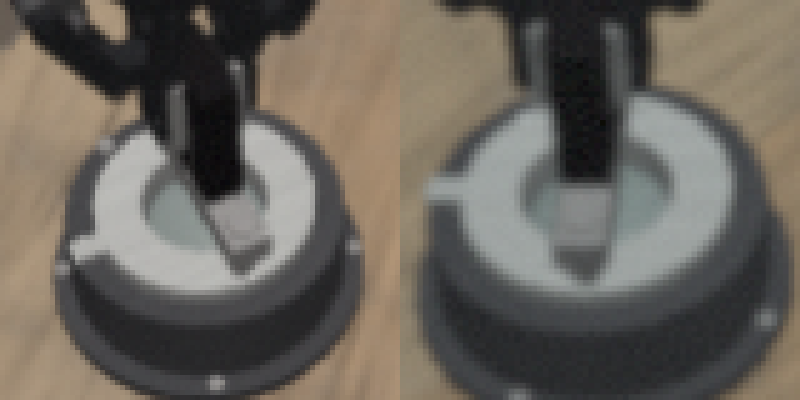

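View pics/w8c.png

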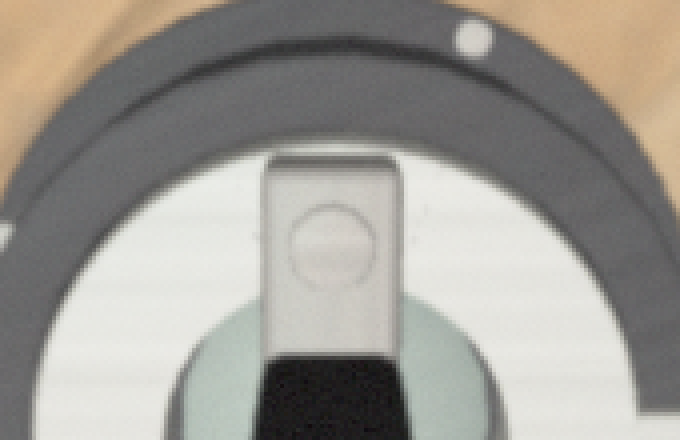

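TCP z=0.0966 puts the pin tips about 4 mm inside the holes with only ~1.5 N sideways and no vertical push, so the fit is good. Going deeper.

Call:
carry_out(
  targets=[
    [0,0,0.0015,0],
    [0,0,0.0015,0],
    [0,0,0.0015,0],
    [0,0,0.0015,0],
    [0,0,0.001,0],
    [0,0,0.0005,0],
    [0,0,0,0],
    [0,0,0,0],
  ],
)

```text
time: 11.85
tool_pos: [0.5593, 0.226, 0.0892]
eef_rot: [0.0, 0.408, 0.913, 0.0]
wrist_force: [0.2, 0.6, -2.2]
width: 0.0169
```

```bash
python3 - <<'E'
from h import *
s=sensors.get_state();R,p=pose(s);print(s['time'],p,yawof(R),s['wrist_force'],s['wrist_torque'])
a=snap('side','s9')
cv2.imwrite('pics/s9.png',cv2.resize(a[205:305,185:285],(600,600),interpolation=3))
E
```

```text
11.85 [0.55927164 0.22604386 0.08924694] 131.80453937177813 [ 0.16886676  0.60743436 -2.19021608] [ 0.02193283  0.06138714 -0.00877154]
```

View pics/s9.png

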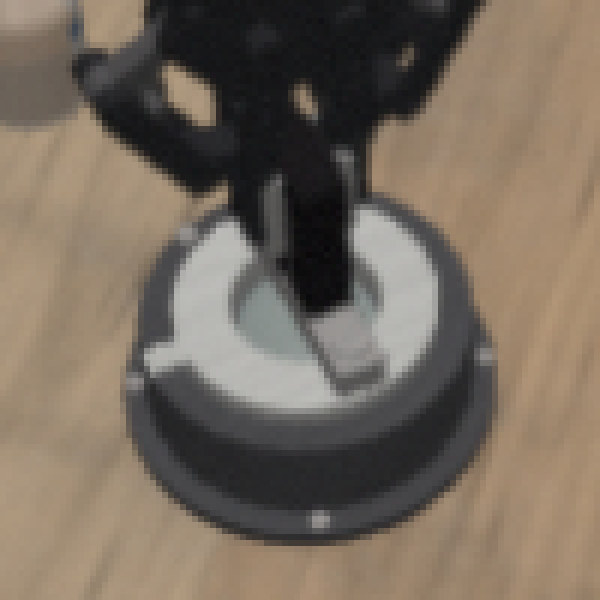

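Pins ~11 mm deep, the bar just above the ring, no pressing. Turning clockwise (+tool z), first 44°, then creeping onto the stop.

Call:
carry_out(
  targets=[
    [0,0,0,3],
    [0,0,0,6],
    [0,0,0,7],
    [0,0,0,7],
    [0,0,0,7],
    [0,0,0,7],
    [0,0,0,5],
    [0,0,0,2],
  ],
)

```text
time: 12.9
tool_pos: [0.5599, 0.2262, 0.0894]
eef_rot: [0.0, 0.721, 0.693, 0.001]
wrist_force: [3.9, 1.0, -3.5]
width: 0.017
```

```bash
python3 - <<'E'
from h import *
s=sensors.get_state();R,p=pose(s);print(s['time'],p,yawof(R),s['wrist_force'],s['wrist_torque'])
im=snap('wrist','w10')
cv2.imwrite('pics/w10c.png',cv2.resize(im[80:240,150:360],None,fx=3.5,fy=3.5,interpolation=3))
E
```

```text
12.9 [0.55988226 0.22622459 0.08943527] 87.74542782803975 [ 3.9069658   1.00485552 -3.49831924] [ 0.33815489 -0.65033064  0.10975545]
```

View pics/w10c.png

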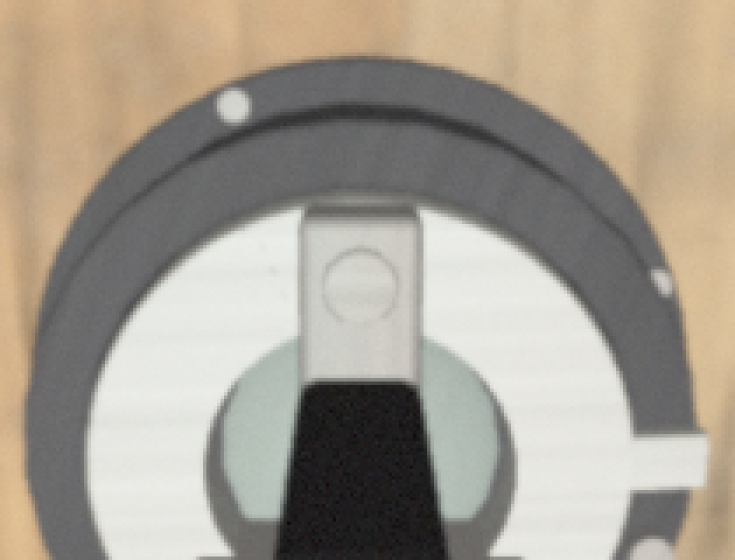

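The tab at crop (670,462) is about 8 mm from the post (655,550), the ring is turning with the wrench, and the moment about z is ~0.11 N m. Creeping on.

Call:
carry_out(
  targets=[
    [0,0,0,2],
    [0,0,0,2],
    [0,0,0,1.5],
    [0,0,0,1],
    [0,0,0,1],
    [0,0,0,0.5],
    [0,0,0,0.5],
    [0,0,0,0],
  ],
)

```text
time: 13.95
tool_pos: [0.5593, 0.226, 0.0892]
eef_rot: [0.0, 0.77, 0.638, 0.0]
wrist_force: [4.5, 1.0, -2.5]
width: 0.017
```

```bash
cat > chk.py <<'E'
from h import *
import sys
n=sys.argv[1]
s=sensors.get_state();R,p=pose(s);print(s['time'],p,yawof(R),s['wrist_force'],s['wrist_torque'])
im=snap('wrist',n)
cv2.imwrite(f'pics/{n}c.png',cv2.resize(im[130:260,300:380],None,fx=5,fy=4.5,interpolation=3))
E
python3 chk.py w11
```

```text
13.95 [0.55932442 0.22597077 0.0892153 ] 79.29681028538106 [ 4.54415068  1.02295714 -2.54118117] [ 0.35435131 -0.75599538  0.12746794]
```

View pics/w11c.png

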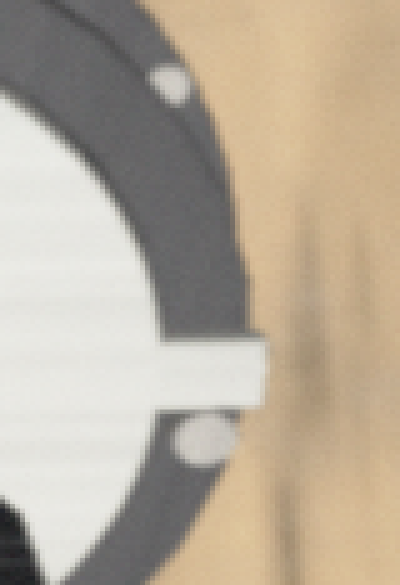

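Tab's lower edge (row 410) is at the post's top (row ~410): just about touching, but the moment hasn't risen. A bit more.

Call:
carry_out(
  targets=[
    [0,0,0,0.5],
    [0,0,0,0.5],
    [0,0,0,0.5],
    [0,0,0,0.5],
    [0,0,0,0.5],
    [0,0,0,0],
    [0,0,0,0],
    [0,0,0,0],
  ],
)

```text
time: 15.0
tool_pos: [0.5598, 0.2259, 0.0893]
eef_rot: [0.001, 0.783, 0.622, 0.0]
wrist_force: [6.7, 0.5, -3.6]
width: 0.017
```

```bash
python3 chk.py w12
```

```text
15.0 [0.55980259 0.22585113 0.0892871 ] 76.91212546229086 [ 6.70092125  0.5131127  -3.62276603] [ 0.15480836 -1.37996614  1.18996205]
```

View pics/w12c.png

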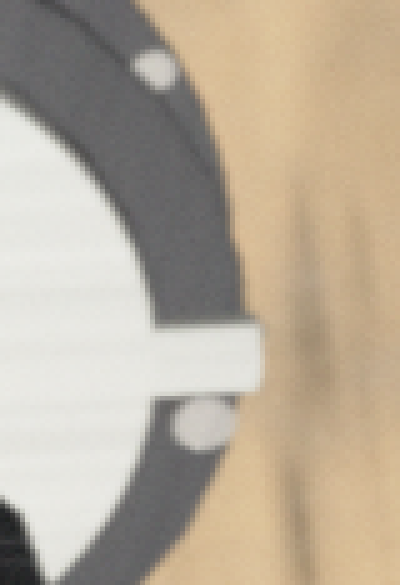

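The moment jumped to 1.19 N m and the tab is touching the post, so the ring is on its stop. I ease back 2°, within the pin slack, and draw straight out.

Call:
carry_out(
  targets=[
    [0,0,0,-1],
    [0,0,0,-1],
    [0,0,0,-0.5],
    [0,0,-0.002,0],
    [0,0,-0.003,0],
    [0,0,-0.005,0],
    [0,0,-0.01,0],
    [0,0,-0.015,0],
  ],
)

```text
time: 16.05
tool_pos: [0.5584, 0.2257, 0.1245]
eef_rot: [-0.0, 0.77, 0.638, -0.001]
wrist_force: [-0.4, -0.5, -3.1]
width: 0.0172
```

Call:
carry_out(
  targets=[
    [0,0,-0.015,0],
    [0,0,-0.015,0],
    [0,0,0,0],
    [0,0,0,0],
    [0,0,0,0],
    [0,0,0,0],
    [0,0,0,0],
    [0,0,0,0],
  ],
)

```text
time: 17.05
tool_pos: [0.5593, 0.226, 0.1541]
eef_rot: [-0.0, 0.77, 0.638, -0.0]
wrist_force: [-0.3, 0.8, -2.6]
width: 0.0169
```

```bash
python3 - <<'E'
from h import *
s=sensors.get_state();R,p=pose(s);y=yawof(R);print(s['time'],p,y,s['wrist_force'],s['wrist_torque'])
im=snap('wrist','w13')
cv2.imwrite('pics/w13b.png',cv2.resize(im,None,fx=1.5,fy=1.5))
plan(p,y,[.5012,-.0541,.14],205.8,16)
E
```

```text
17.05 [0.55925211 0.22600728 0.15410461] 79.30066985550164 [-0.31864717  0.84702597 -2.57488671] [-0.0261612   0.05480407  0.00842789]
[[-0.0179, -0.0003, 0.0009, np.float64(-7.9)], [-0.0176, -0.0028, 0.0009, np.float64(-7.9)], [-0.0172, -0.0052, 0.0008, np.float64(-7.9)], [-0.0162, -0.0074, 0.0009, np.float64(-7.9)], [-0.0151, -0.0097, 0.0009, np.float64(-7.9)], [-0.0136, -0.0116, 0.0009, np.float64(-7.9)], [-0.0118, -0.0133, 0.0009, np.float64(-7.9)], [-0.0099, -0.0149, 0.0009, np.float64(-7.9)], [-0.0078, -0.0161, 0.0008, np.float64(-8.0)], [-0.0055, -0.017, 0.0009, np.float64(-7.9)], [-0.003, -0.0177, 0.0009, np.float64(-7.9)], [-0.0007, -0.0178, 0.0009, np.float64(-7.9)], [0.0019, -0.0178, 0.0009, np.float64(-7.9)], [0.0042, -0.0174, 0.0008, np.float64(-7.9)], [0.0066, -0.0166, 0.0009, np.float64(-7.9)], [0.0089, -0.0155, 0.0009, np.float64(-7.9)]] end [ 0.50117609 -0.05409037  0.14000461] 205.80066985550172
```

View pics/w13b.png

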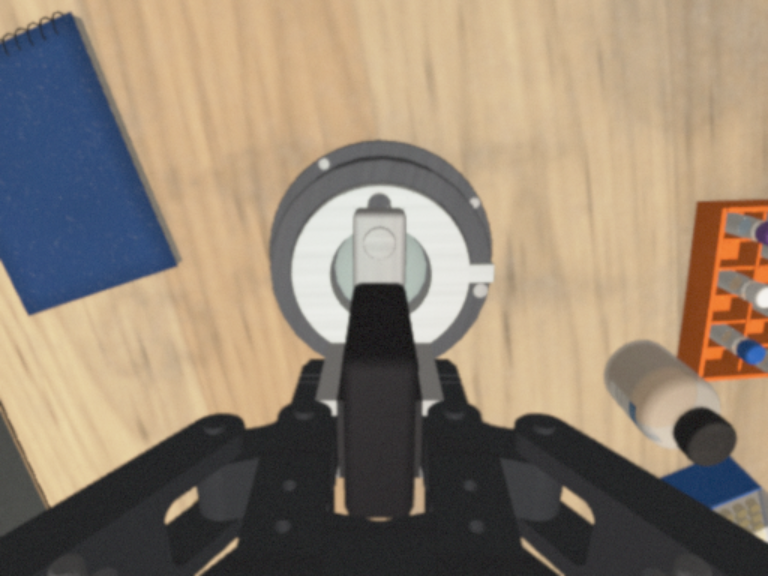

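The wrench is out, the tab at (481,273) rests on the post (480,291), and the bar looks unchanged in the hand (boss still at (379,242)). Returning to the rest.

Call:
carry_out(
  targets=[
    [-0.0179,-0.0003,0.0009,-7.9],
    [-0.0176,-0.0028,0.0009,-7.9],
    [-0.0172,-0.0052,0.0008,-7.9],
    [-0.0162,-0.0074,0.0009,-7.9],
    [-0.0151,-0.0097,0.0009,-7.9],
    [-0.0136,-0.0116,0.0009,-7.9],
    [-0.0118,-0.0133,0.0009,-7.9],
    [-0.0099,-0.0149,0.0009,-7.9],
  ],
)

```text
time: 18.1
tool_pos: [0.5301, 0.0854, 0.1472]
eef_rot: [0.0, 0.319, 0.948, 0.0]
wrist_force: [-0.0, 0.1, -2.7]
width: 0.0172
```

Call:
carry_out(
  targets=[
    [-0.0078,-0.0161,0.0008,-8.0],
    [-0.0055,-0.017,0.0009,-7.9],
    [-0.003,-0.0177,0.0009,-7.9],
    [-0.0007,-0.0178,0.0009,-7.9],
    [0.0019,-0.0178,0.0009,-7.9],
    [0.0042,-0.0174,0.0008,-7.9],
    [0.0066,-0.0166,0.0009,-7.9],
    [0.0089,-0.0155,0.0009,-7.9],
  ],
)

```text
time: 19.1
tool_pos: [0.5011, -0.0547, 0.1402]
eef_rot: [0.0, -0.225, 0.974, -0.0]
wrist_force: [0.1, 0.6, -2.6]
width: 0.0168
```

Call:
carry_out(
  targets=[
    [0,0,0.01,0],
    [0,0,0.01,0],
    [0,0,0.005,0],
    [0,0,0,0],
    [0,0,0,0],
    [0,0,0,0],
    [0,0,0,0],
    [0,0,0,0],
  ],
)

```text
time: 20.1
tool_pos: [0.5012, -0.0541, 0.1152]
eef_rot: [0.0, -0.223, 0.975, -0.0]
wrist_force: [-1.1, 0.2, -2.4]
width: 0.0174
```

```bash
python3 - <<'E'
from h import *
s=sensors.get_state();R,p=pose(s);y=yawof(R)%360;print(s['time'],p,y,s['wrist_force'],s['width'])
im=snap('wrist','w14')
cv2.imwrite('pics/w14c.png',cv2.resize(im[100:250,180:330],None,fx=4,fy=4,interpolation=3))
plan(p,y,[.5012,-.0541,.0668],205.8,1)
E
```

```text
20.1 [ 0.50120428 -0.05411429  0.11519121] 205.7971085722919 [-1.06913973  0.15729395 -2.40144723] 0.01739796479475212
[[-0.0, 0.0, 0.0484, np.float64(-0.0)]] end [ 0.50120428 -0.05411429  0.06679121] 205.7971085722919
```

View pics/w14c.png

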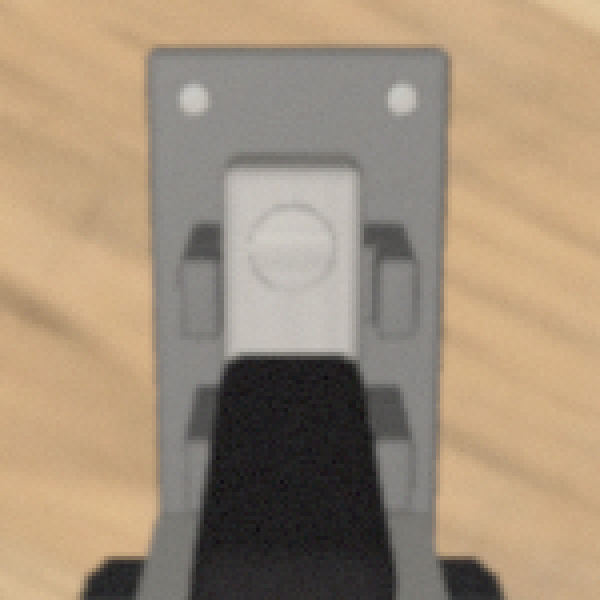

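The pose matches the pick pose, and the bar (columns 225–360) lies between the prongs. Lowering.

Call:
carry_out(
  targets=[
    [0,0,0.012,0],
    [0,0,0.014,0],
    [0,0,0.012,0],
    [0,0,0.006,0],
    [0,0,0.003,0],
    [0,0,0.001,0],
    [0,0,0,0],
    [0,0,0,0],
  ],
)

```text
time: 21.15
tool_pos: [0.5014, -0.0541, 0.0674]
eef_rot: [0.0, -0.223, 0.975, -0.0]
wrist_force: [0.6, -0.8, -2.2]
width: 0.0172
```

```bash
python3 - <<'E'
from h import *
s=sensors.get_state();R,p=pose(s);y=yawof(R)%360;print(s['time'],p,y,s['wrist_force'],s['wrist_torque'],s['width'])
im=snap('wrist','w15')
cv2.imwrite('pics/w15c.png',cv2.resize(im[100:250,180:330],None,fx=4,fy=4,interpolation=3))
E
```

```text
21.15 [ 0.50136838 -0.0541426   0.06736972] 205.80022859059548 [ 0.56199037 -0.83819811 -2.21087172] [ 0.02401874  0.01496659 -0.03969422] 0.01716405624355428
```

View pics/w15c.png

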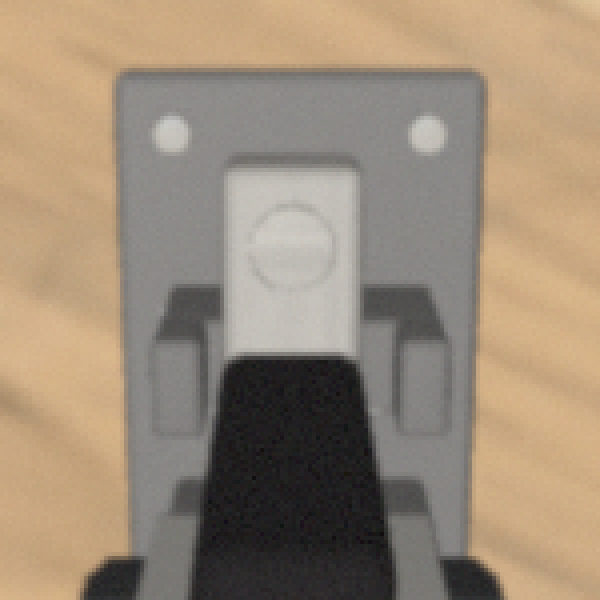

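Same picture as at the grasp, within about 0.6 mm of seated and in the forks. Last 0.6 mm, then open.

Call:
carry_out(
  targets=[
    [0,0,0.0006,0],
    [0,0,0,0],
    [0,0,0,0],
    [0,0,0,0],
    [0,0,0,0],
    [0,0,0,0],
    [0,0,0,0],
    [0,0,0,0],
  ],
)

```text
time: 22.2
tool_pos: [0.5013, -0.0542, 0.0668]
eef_rot: [0.0, -0.223, 0.975, -0.0]
wrist_force: [-2.2, -0.2, 4.7]
width: 0.0168
```

Call:
carry_out(
  targets=[
    [0,0,0,0],
    [0,0,0,0],
    [0,0,0,0],
    [0,0,0,0],
    [0,0,0,0],
    [0,0,0,0],
    [0,0,0,0],
    [0,0,0,0],
  ],
  claw=0.55,
)

```text
time: 23.2
tool_pos: [0.5012, -0.0541, 0.0665]
eef_rot: [-0.0, -0.223, 0.975, 0.0]
wrist_force: [-0.1, -0.1, 0.0]
width: 0.0471
```

```bash
python3 - <<'E'
from h import *
s=sensors.get_state();R,p=pose(s);print(s['time'],p,s['wrist_force'],s['width'])
im=snap('wrist','w16')
cv2.imwrite('pics/w16b.png',cv2.resize(im,None,fx=1.5,fy=1.5,interpolation=3))
E
```

```text
23.2 [ 0.50115979 -0.05410098  0.06648756] [-0.10801546 -0.13156861  0.03008003] 0.04711397407936102
```

View pics/w16b.png

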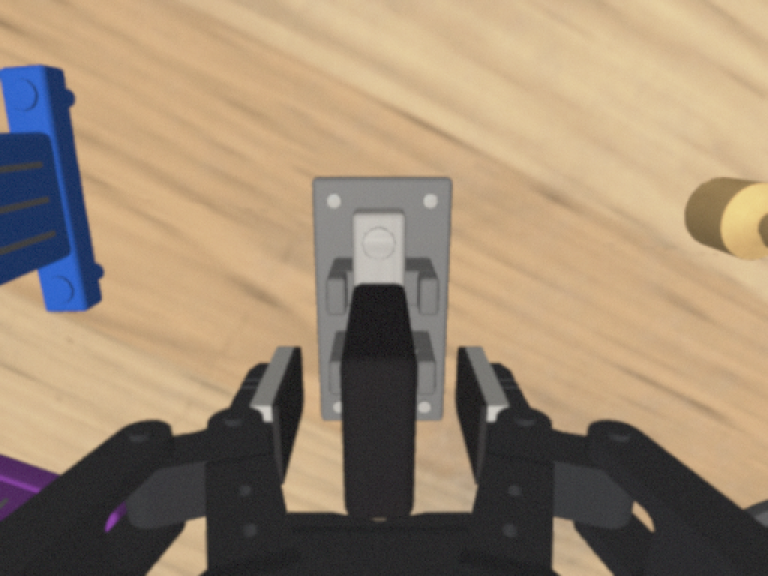

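The wrench stands just as before the grasp, and the weight at (735,215) hasn't moved either. Rising clear and checking everything.

Call:
carry_out(
  targets=[
    [0,0,-0.015,0],
    [0,0,-0.025,0],
    [0,0,-0.035,0],
    [0,0,-0.035,0],
    [0,0,-0.035,0],
    [0,0,0,0],
    [0,0,0,0],
    [0,0,0,0],
  ],
)

```text
time: 24.25
tool_pos: [0.5007, -0.054, 0.2107]
eef_rot: [-0.001, -0.223, 0.975, 0.0]
wrist_force: [-0.5, -0.1, -0.8]
width: 0.047
```

```bash
python3 - <<'E'
from h import *
s=sensors.get_state();R,p=pose(s);print(s['time'],p,s['wrist_force'])
im=snap('wrist','w17');a=snap('side','s17')
cv2.imwrite('pics/f17.png',np.hstack([cv2.resize(im,(400,300)),cv2.resize(a[120:300,160:400],(400,300),interpolation=3)]))
f='w17'
i2=cv2.imread('pics/w2.png');print(np.abs(im[60:210,180:320].astype(int)-i2[60:210,180:320]).mean(),p-np.load('pics/w2.npz')['p'])
# side view before/after, weight region
b=cv2.imread('pics/side0.png')
for n,(x,y,w) in dict(weight=(322,220,14),bottle=(189,208,18)).items():
    print(n,cv2.phaseCorrelate(cv2.cvtColor(b[y-w:y+w,x-w:x+w],6).astype(np.float32),cv2.cvtColor(a[y-w:y+w,x-w:x+w],6).astype(np.float32)))
cv2.imwrite('pics/s17c.png',cv2.resize(a[215:305,185:295],None,fx=6,fy=6,interpolation=3))
E
```

```text
24.25 [ 0.50067628 -0.05400224  0.21072774] [-0.48471712 -0.1052154  -0.83650795]
10.486190476190476 [-0.0018318  -0.00449087 -0.009322  ]
weight ((0.028099347162342525, -0.00617647345608674), 0.9908266411887274)
bottle ((-0.03823506809387567, 0.008041925394710603), 1.0008206512824989)
```

View pics/f17.png

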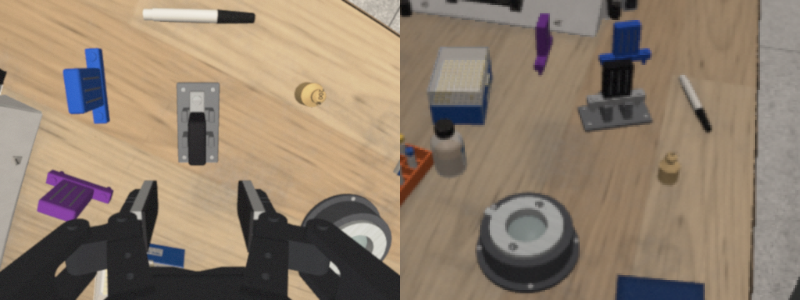

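View pics/s17c.png

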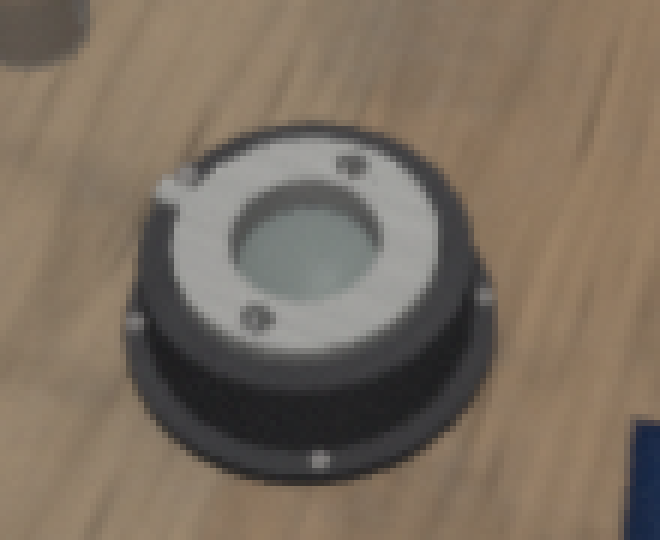

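Tab rests on the post at crop (180,185), the wrench is upright in its rest, and the weight and bottle are unmoved (<0.1 px). Handing in.

```bash
python3 -c "
from rig import order
print(order.finish_job())"
```

```text
the job is handed in; nothing more can be done
None
```

The job is done and handed in at about 24 s. I took the black and steel wrench from its rest and set its pins about 11 mm into the ring's holes. I then turned the ring about 53° clockwise to its stop, drew the wrench straight out, set it back in the rest and let go.

**Last checks:**
- **Ring:** the moment about the axis rose from 0.13 to 1.19 N m when the tab met the post. The final side and wrist pictures show the tab still against it.
- **Wrench:** it stands upright in the forks. The picture after release looks the same as the one before the grasp, and the gripper pose matched the pick pose to within 1 mm.
- **Bystanders:** the bottle and weight shifted less than 0.1 pixel in the side view.
- **Robot:** the gripper is open and clear, about 10 cm above the wrench.

**One disagreement:** heights measured from two wrist views came out about 4 mm below the text's values, for both the wrench grip and the foot of the rest. I took this as a common calibration bias and used the text's heights.

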